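Unlock the stock box with the T-handled key

ROBOT

A 6-joint arm with a two-finger parallel gripper is mounted at the origin on the work surface. World frame = base frame: x ahead of the robot, y to its left, z up, the work surface at z = 0. Lengths are in m, angles in rad, forces in N, time in s.
With the tool pointing down it reaches from about 0.25 to 0.725 m from the base axis. Payload 4 kg.
Tool frame: the origin (TCP) lies midway between the tips of the shut fingers; the grasp point (between the pads) lies 19 mm behind it (bot.grip_point_offset is the distance from the TCP to the grasp point, in m); z points along the fingers, y is the line along which they close (so a half turn about z gives the same grasp; the last joint's range is limited). The gripper opens to 85 mm and grips with 20 to 120 N. Pads are 22 mm wide; open, the fingers measure 114 mm over their backs; the gripper's body (76 mm by 85 mm) begins 54 mm behind the grasp point. The pads swing forward as they close: fully open they stand 13 mm farther back than shut.
Start: joints at [-1.305, 0.241, 0.005, 1.335, 0, 1.571], TCP at [0.131, -0.482, 0.231] pointing down, gripper open.
Joint ranges: [-2.72, 2.72], [-1.05, 1.87], [-1.09, 1.28], [-1.99, 2.15], [-1.42, 1.44], [-3.14, 3.14]. Speed limits (rad/s): [2.79, 2.79, 3.14, 3.14, 3.14, 3.14].

INTERFACE

Orientations are given as a unit quaternion [x, y, z, w].
In Python, from workcell import bot gives the robot as it stands.
- The arm moves only by the tool step_arm, never from a script. Its argument "targets" is text: rows parted by semicolons, each of 7 numbers parted by spaces: the opening, from -1 (shut) to 1 (fully open), so that 0 is half open, then the shift along the world's x, y, z normalised to -1 to 1, where 1 is 0.5 m, then the turn, a rotation vector about the world's x, y, z normalised to -1 to 1, where 1 is pi/4 rad. In form: gripper x y z wx wy wz; .... A call has 1 to 10 rows; each row is the pose to reach, as a shift and turn from the pose commanded when the call began; what a row does not reach only later rows make up. A row lasts 1/12 s, in which the tool goes at most 41.7 mm and 7.16 degrees, less where a joint would pass 70% of its speed; a pose out of reach is approached as far as the arm can. A call with a number of a shift or a turn outside -1 to 1 is refused whole. A call with a gripper value outside its range is refused whole. The fingers move at their own pace and stop on an object; the grip force is fixed at half the most. Time passes only in rows, so rows that repeat a pose let the fingers close. It gives the time, the measured TCP pose, the force, the opening and the grip force at its end, in the units of the state.
- bot.get_obs(): the state, without advancing time (a new reading comes with each control period).
- bot.camera(name): name is "scene" or "side" or "wrist"; returns the picture (420x560x3 uint8, red, green, blue); there is no depth.
- bot.camera_info(name): a dict with "vertical_fov" (degrees; the focal length in pixels is half the picture's height over the tangent of half this angle, whatever the lens; pixels are square), "cx", "cy" (the principal point, pixels), "pose" (4x4, takes a point from camera to world coordinates). Camera axes: x right, y up, looking along -z (the intrinsics and any distortion apply to the point x, -y, -z); pixel columns grow to the right and rows downward; lengths in m; the calibration is good to about 2 mm. A picture is of the moment at which its call begins: read the wrist's pose just before it. camera_info takes no time and is no camera call; for the wrist camera it gives the pose at the moment of the call.
- bot.job_done(): hands the job in; it is judged then, once.
The state is a dict: "clock": time; "joint_pos": joint angles; "joint_vel": joint speeds; "tau": joint torques, N m; "eef_pos": TCP position; "tool_rot": TCP orientation; "ft_force": force on the tool from outside, world axes, zero at the start; "ft_torque": the same for the moment, N m; "grip_width": finger opening in m; "grasp_force": force on a finger pad.
Only numpy, scipy, OpenCV 4.12 (cv2) and the standard library are available. Lean on these libraries where they do the work, as an engineer would, in place of code of your own. Each camera call takes 0.05 s, during which the arm holds its last target. There are 200 camera calls.

TASK

Unlock the grey stock box: lift the T-handled key out of the white stand, line it up with the slot of the round lock in the box's lid and press it in until its collar sits on the lock. Then turn it clockwise (seen from above) until it stops, and leave it standing in the lock. Leave the round-knobbed key in the stand.

Things in the scene. Friction and masses are not known exactly. Their poses are not given: they have to be found in the camera images.
- tkey_grip (a point): T-handled key, upright in a hole of a white stand 45 mm high (holes 110 mm apart). Point: centre of its black bar handle, 72 mm long (x), 14 wide (y), 18 tall. Below: 14 mm stem, 44 mm collar (underside 54 mm below the point, resting on the stand), then a round-ended flat blade 26 mm wide along the bar (x), 8 thick, ending 84 mm below the point, alike either way round. About 0.14 kg.
- slot (a point): Slot of the 70 mm brass lock disc in the lid of a fixed grey box (180 x 250 mm, 82 high). Point: middle of its mouth, level with the disc's top; x along the slot, z up; turns with the disc. 30 x 12 mm, 32 deep, the top 6 mm flared by 6 mm all round. With the key fully in, its collar lies on the disc, its handle's centre 54 mm above this point; it has about 9 degrees of play.
- latch (a joint): Angle of the lock disc, rad: 0 = slot along the box's long side (locked); grows turning clockwise seen from above, to a stop at 1.57, slot across the box (unlocked). Starts between 0 and 0.25; light friction (about 0.1 N m), stays where it is left.
- knobkey_grip (a point): The other key, not for this lock: a round black knob 42 mm across, 18 tall, on a square shank, in the stand's other hole. Point: centre of its knob, 54 mm above the stand's top. It stays there.

How it is judged:
On the way, in this order (a step that is already met when the one before it is completed fails the run):
1. the T-handled key is fully in the lock's slot, before the lock is turned (z of tkey_grip in the frame of slot between 0.045 and 0.062 m and horizontal distance between tkey_grip and slot below 0.012 m and angle between the x axis of tkey_grip and the x axis of slot, either way round below 0.26 rad), for 0.1 s.
2. the lock is turned to its stop with the key in it (value of joint latch above 1.22 rad and z of tkey_grip in the frame of slot below 0.062 m and horizontal distance between tkey_grip and slot below 0.012 m), for 0.1 s.
At the end, for the whole second after the job is handed in: The lock is turned to within 20 degrees of its stop (joint above 1.22 rad), and the T-handled key stands in its slot: handle centre 45 to 62 mm above the slot's mouth, within 12 mm of it sideways, tilted less than 11 degrees (all of step 2 and z of tkey_grip in the frame of slot above 0.045 m and angle between tkey_grip's own z axis and vertical below 0.2 rad); the robot touches nothing.
It fails at once if the round-knobbed key is moved more than 30 mm from its place (distance of knobkey_grip from where it was at the start of the episode above 0.03 m).
It also fails if it takes over 40 s, if anything falls off the work surface, if the arm or the gripper's body presses on something with over 40 N, if the wrist force passes 120 N, or if a joint passes its speed limit or range.

## Working session

There is one attempt and no reset: what is moved stays moved. The work goes in short steps, Python scripts to look and compute and a tool call to move; the robot and the scene stay as the last step left them, time stands still between calls to the robot, and variables do not carry over. Pictures are saved under pics/ and viewed, at most 10 in all, crops included, and the job is handed in when it is done.

Besides the shell and the picture viewer there is one more tool, called after "Emit:" by a JSON object that holds its "name" and its "arguments", one argument or row to a line. step_arm: Moves the arm, as the interface text tells. Scaled input: -1 to 1 covers 0.5 m each way for a shift and pi/4 rad each way for a turn. Its arguments: {"type":"object","properties":{"targets":{"type":"string"}},"required":["targets"]}

```bash
mkdir -p pics
python3 - <<'E'
from workcell import bot
import cv2,numpy as np
for n in ("scene","side","wrist"):
    i=bot.camera_info(n); print(n,{k:(np.round(v,4).tolist() if k=='pose' else v) for k,v in i.items()})
    cv2.imwrite(f"pics/{n}0.png",bot.camera(n)[:,:,::-1])
print(bot.get_obs())
E
```

```text
scene {'vertical_fov': 46.08613050540686, 'cx': 280.68520841276506, 'cy': 210.18380334633144, 'pose': [[-0.7902, -0.5176, 0.3282, 0.8595], [0.6128, -0.6716, 0.4164, 0.4088], [0.0049, 0.5301, 0.8479, 0.955], [0.0, 0.0, 0.0, 1.0]]}
side {'vertical_fov': 46.85746381179253, 'cx': 287.16993815167893, 'cy': 217.44927474660557, 'pose': [[-0.8825, 0.2713, -0.3842, 0.172], [-0.4703, -0.5028, 0.7252, 0.631], [0.0036, 0.8207, 0.5713, 0.6519], [0.0, 0.0, 0.0, 1.0]]}
wrist {'vertical_fov': 64.387013607209, 'cx': 277.9273771291441, 'cy': 207.94020141251394, 'pose': [[0.2616, 0.9129, 0.3133, 0.2113], [-0.9652, 0.2481, 0.0829, -0.4598], [-0.002, -0.3241, 0.946, 0.3733], [0.0, 0.0, 0.0, 1.0]]}
{'clock': 0.15, 'joint_pos': array([-1.30502063e+00,  2.41250173e-01,  4.01753389e-03,  1.33520142e+00,
        1.13357171e-05,  1.57078455e+00]), 'joint_vel': array([-0.00013103, -0.00222734,  0.00395255, -0.00062087,  0.00045868,
       -0.00056811]), 'tau': array([ 5.22533137e-04, -3.72634256e+01,  2.52639163e+01,  1.23777651e-02,
        5.44356692e-05,  6.75055617e-06]), 'eef_pos': array([ 0.13120409, -0.48197292,  0.23060618]), 'tool_rot': array([ 9.91182284e-01,  1.32502866e-01, -1.02874616e-04, -8.12397483e-04]), 'ft_force': array([-0.56875909, -0.18376976,  0.27497196]), 'ft_torque': array([-0.00605305, -0.00905706, -0.03935735]), 'grasp_force': 0.0, 'grip_width': 0.08512101204602367}
```

View pics/scene0.png

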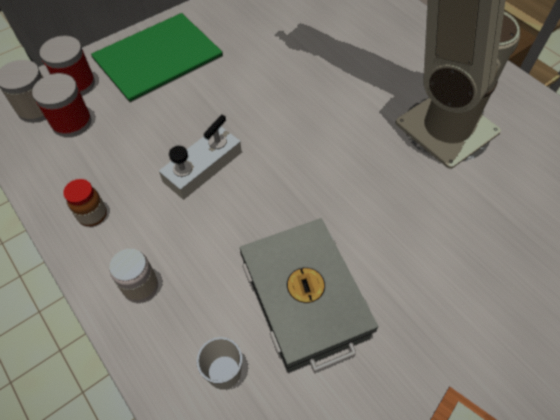

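View pics/side0.png

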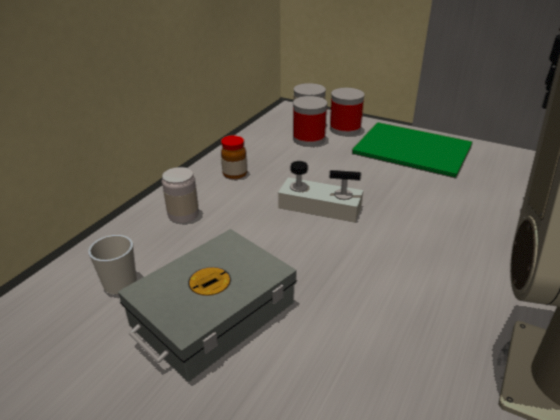

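The scene view shows the T bar at about (215,127), the knob at (179,155) and the brass disc at (306,285). In the side view they are at (345,175), (299,168) and (209,281). I'll cast rays from masks around these pixels.

```bash
cat > h.py <<'E'
from workcell import bot
import cv2,numpy as np
def ray(n,px,info=None):
    i=info or bot.camera_info(n); f=210/np.tan(np.radians(i['vertical_fov']/2)); P=np.array(i['pose'])
    px=np.atleast_2d(px).astype(float)
    d=np.c_[(px[:,0]-i['cx'])/f,-(px[:,1]-i['cy'])/f,-np.ones(len(px))]
    return P[:3,3],d@P[:3,:3].T
def plane(n,px,z,info=None):
    o,d=ray(n,px,info); return o+d*((z-o[2])/d[:,2:])
def tri(a,pa,b,pb):
    o1,d1=ray(a,pa);o2,d2=ray(b,pb); d1=d1[0];d2=d2[0]
    s=np.linalg.lstsq(np.c_[d1,-d2],o2-o1,rcond=None)[0]
    p,q=o1+s[0]*d1,o2+s[1]*d2
    return (p+q)/2,np.linalg.norm(p-q)
def blob(m,win):
    x0,y0,x1,y1=win; k=np.zeros(m.shape,np.uint8); k[y0:y1,x0:x1]=m[y0:y1,x0:x1].astype(np.uint8)*255
    c=max(cv2.findContours(k,cv2.RETR_EXTERNAL,cv2.CHAIN_APPROX_NONE)[0],key=cv2.contourArea)
    return c
def dark(im,t=60): return im.max(2)<t
def brass(im): h=cv2.cvtColor(im,cv2.COLOR_RGB2HSV); return (h[...,1]>130)&(h[...,2]>90)&(h[...,0]>10)&(h[...,0]<30)
def desc(c):
    (u,v),wh,a=cv2.minAreaRect(c); b=cv2.boxPoints(((u,v),wh,a))
    e=[(b[i]+b[(i+1)%4])/2 for i in range(4)]
    pr=(e[0],e[2]) if np.linalg.norm(e[0]-e[2])>np.linalg.norm(e[1]-e[3]) else (e[1],e[3])
    return np.array([u,v]),np.array(pr),cv2.contourArea(c)
E
python3 - <<'E'
from h import *
np.set_printoptions(precision=4,suppress=True)
S=cv2.imread('pics/scene0.png')[:,:,::-1].copy();D=cv2.imread('pics/side0.png')[:,:,::-1].copy()
W={'bar':((200,110,232,141),(325,165,365,182)),'knob':((165,143,192,164),(286,158,312,176)),'disc':((280,260,332,310),(180,262,240,300)),'slot':((297,275,316,297),(196,274,224,290))}
for k,(a,b) in W.items():
    f=brass if k=='disc' else dark
    ca,pa,A=desc(blob(f(S),a)); cb,pb,B=desc(blob(f(D),b))
    if k=='disc':
        ca=np.array(cv2.fitEllipse(blob(f(S),a))[0]);cb=np.array(cv2.fitEllipse(blob(f(D),b))[0])
    p,e=tri('scene',ca,'side',cb); print(k,ca,cb,A,B,p,'gap',e)
    z={'bar':.099,'knob':.099,'disc':.082,'slot':.082}[k]
    for n,c,pr in(('scene',ca,pa),('side',cb,pb)):
        q=plane(n,pr,z); v=q[1]-q[0]; print('  ',n,plane(n,c,z)[0],'len',np.linalg.norm(v),'ang',np.degrees(np.arctan2(v[1],v[0])))
E
```

```text
bar [214.3325 126.4471] [344.5 175. ] 190.5 195.0 [ 0.5091 -0.284   0.0978] gap 0.0010506045175239156
   scene [ 0.51   -0.2825  0.099 ] len 0.0771959159464156 ang 42.677469240964136
   side [ 0.5083 -0.2829  0.099 ] len 0.06635519776715502 ang 28.409214784123105
knob [178.  154.5] [298.5 167.5] 231.0 164.0 [ 0.6177 -0.265   0.0979] gap 0.001400490760383643
   scene [ 0.6185 -0.2633  0.099 ] len 0.03949999709059049 ang -37.57015428102655
   side [ 0.6168 -0.2643  0.099 ] len 0.03517013547717032 ang 28.42216470684047
disc [305.4682 284.7048] [208.7236 281.0521] 879.5 828.5 [0.5859 0.1403 0.0795] gap 0.0006059403167989394
   scene [0.5868 0.1413 0.082 ] len 0.06675266994603353 ang -37.67192828268146
   side [0.5841 0.142  0.082 ] len 0.06924738972237864 ang 28.278459629180112
slot [305.3 285.4] [209.2 282.4] 47.0 31.5 [0.5858 0.1399 0.0759] gap 0.0010667971669100027
   scene [0.588  0.1422 0.082 ] len 0.026205799372953545 ang 68.0268530944122
   side [0.5813 0.1445 0.082 ] len 0.02733126945015697 ang 67.30892164202253
```

Emit:
{"name": "step_arm", "arguments": {
  "targets": "1 0.756 0.396 0 0 0 1;1 0.756 0.396 0 0 0 1;1 0.756 0.396 0 0 0 1;1 0.756 0.396 0 0 0 1;1 0.756 0.396 0 0 0 1;1 0.756 0.396 0 0 0 1;1 0.756 0.396 0 0 0 1;1 0.756 0.396 0 0 0 1;1 0.756 0.396 0 0 0 1;1 0.756 0.396 0 0 0 1"
}}

```text
clock: 0.98
eef_pos: [0.5019, -0.2876, 0.231]
tool_rot: [0.865, 0.502, -0.0, -0.0]
ft_force: [-0.1, -0.4, 0.2]
grip_width: 0.0852
grasp_force: 0.0
```

Emit:
{"name": "step_arm", "arguments": {
  "targets": "1 0 0 0 0 0 1;1 0 0 0 0 0 1;1 0 0 0 0 0 1;1 0 0 0 0 0 1;1 0 0 0 0 0 1;1 0 0 0 0 0 1;1 0 0 0 0 0 1"
}}

```text
clock: 1.57
eef_pos: [0.5002, -0.2889, 0.2308]
tool_rot: [0.605, 0.796, -0.0, -0.001]
ft_force: [0.5, 0.6, -0.8]
grip_width: 0.0852
grasp_force: 0.0
```

```bash
python3 -c "
from h import *
o=bot.get_obs();print(o['clock'],o['joint_pos'],o['eef_pos'],o['tool_rot'])"
```

```text
1.5667 [-5.23740714e-01  3.98114417e-01  2.24413552e-01  1.39822193e+00
 -1.19147791e-06  7.76356579e-01] [ 0.50024401 -0.28891111  0.23075552] [ 6.05225035e-01  7.96054231e-01 -7.15427618e-05 -5.58670956e-04]
```

Emit:
{"name": "step_arm", "arguments": {
  "targets": "1 0.02 0.01 0 0 0 1;1 0.02 0.01 0 0 0 1;1 0.02 0.01 0 0 0 1;1 0.02 0.01 0 0 0 1;1 0.02 0.01 0 0 0 1;1 0.02 0.01 0 0 0 1;1 0.02 0.01 0 0 0 1"
}}

```text
clock: 2.15
eef_pos: [0.5102, -0.2839, 0.2308]
tool_rot: [0.255, 0.967, 0.0, -0.001]
ft_force: [0.2, 0.0, 0.0]
grip_width: 0.0851
grasp_force: 0.0
```

Emit:
{"name": "step_arm", "arguments": {
  "targets": "1 0 0 0 0 0 1;1 0 0 0 0 0 1;1 0 0 0 0 0 1;1 0 0 0 0 0 1;1 0 0 0 0 0 1;1 0 0 0 0 0 1;1 0 0 0 0 0 1;1 0 0 0 0 0 1"
}}

```text
clock: 2.82
eef_pos: [0.5102, -0.284, 0.2308]
tool_rot: [-0.133, 0.991, 0.0, -0.0]
ft_force: [-0.6, 0.1, -0.3]
grip_width: 0.0855
grasp_force: 0.0
```

```bash
python3 -c "
from h import *
o=bot.get_obs();print(o['clock'],o['joint_pos'],o['eef_pos'],o['tool_rot'])
print(bot.camera_info('wrist'))
cv2.imwrite('pics/w1.png',bot.camera('wrist')[:,:,::-1])"
```

```text
2.8167 [-5.07870384e-01  4.10953333e-01  2.43784219e-01  1.40468561e+00
  2.26304766e-06 -7.74142524e-01] [ 0.51021175 -0.28396578  0.23079107] [-1.32743088e-01  9.91150338e-01  3.17369400e-04 -4.23473613e-04]
{'vertical_fov': 64.387013607209, 'cx': 277.9273771291441, 'cy': 207.94020141251394, 'pose': array([[-2.62025404e-01, -9.12711422e-01, -3.13529181e-01,
         4.28708058e-01],
       [ 9.65060585e-01, -2.47519083e-01, -8.59789036e-02,
        -3.05804777e-01],
       [ 8.69472033e-04, -3.25103312e-01,  9.45678106e-01,
         3.73633084e-01],
       [ 0.00000000e+00,  0.00000000e+00,  0.00000000e+00,
         1.00000000e+00]])}
```

View pics/w1.png

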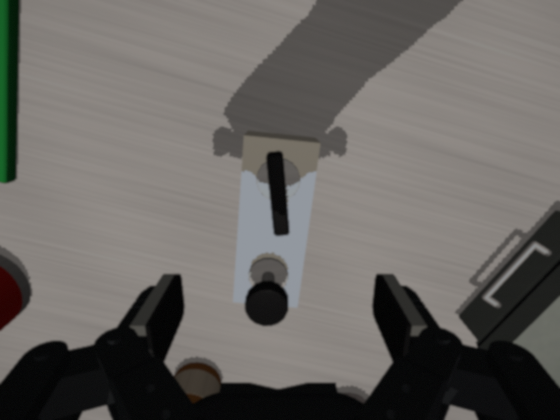

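The wrist view shows the T bar running from (274,155) to (281,235), with the knob at (267,303) and the stand axis nearly vertical in the picture.

Run:
```python
from h import *
np.set_printoptions(precision=4,suppress=True)
im=cv2.imread('pics/w1.png')[:,:,::-1].copy()
for k,w in (('bar',(262,146,295,242)),('knob',(240,270,295,330))):
    m=blob(dark(im,45),w); c,pr,A=desc(m); print(k,c,pr,A)
    for z in (.099,.108):
        q=plane('wrist',pr,z);v=q[1]-q[0]
        print(z,plane('wrist',c,z)[0],np.linalg.norm(v),np.degrees(np.arctan2(v[1],v[0])))
```

```text
bar [277.6238 192.7376] [[273.5545 152.0446]
 [281.6931 233.4307]] 1093.0
0.099 [ 0.5066 -0.2847  0.099 ] 0.07311037670937125 20.574798922722405
0.108 [ 0.504  -0.2854  0.108 ] 0.07071493202567068 20.574798922722408
knob [266.5 303. ] [[281.75 287.75]
 [251.25 318.25]] 1396.5
0.099 [ 0.6164 -0.2662  0.099 ] 0.04562410280427823 -25.737823419521536
0.108 [ 0.6102 -0.2675  0.108 ] 0.044129239565567704 -25.73782341952153
```

Emit:
{"name": "step_arm", "arguments": {
  "targets": "1 -0.005 -0.001 -0.08 0 0 0.118;1 -0.005 -0.001 -0.16 0 0 0.118;1 -0.005 -0.001 -0.22 0 0 0.118;1 -0.005 -0.001 -0.26 0 0 0.118;1 -0.005 -0.001 -0.3 0 0 0.118;1 -0.005 -0.001 -0.3 0 0 0.118;1 -0.005 -0.001 -0.3 0 0 0.118"
}}

```text
clock: 3.45
eef_pos: [0.5069, -0.2841, 0.0802]
tool_rot: [-0.178, 0.984, 0.001, -0.001]
ft_force: [0.1, 0.1, 0.9]
grip_width: 0.0854
grasp_force: 0.0
```

Emit:
{"name": "step_arm", "arguments": {
  "targets": "-1 0 0 0 0 0 0;-1 0 0 0 0 0 0;-1 0 0 0 0 0 0;-1 0 0 0 0 0 0;-1 0 0 0 0 0 0;-1 0 0 0 0 0 0;-1 0 0 0 0 0 0;-1 0 0 0 0 0 0;-1 0 0 0 0 0 0;-1 0 0 0 0 0 0"
}}

```text
clock: 4.28
eef_pos: [0.5083, -0.2847, 0.0821]
tool_rot: [-0.178, 0.984, -0.0, 0.0]
ft_force: [-1.2, 0.5, 5.2]
grip_width: 0.0132
grasp_force: 59.4
```

Emit:
{"name": "step_arm", "arguments": {
  "targets": "-1 0 0 0.04 0 0 0;-1 0 0 0.1 0 0 0;-1 0 0 0.18 0 0 0;-1 0 0 0.24 0 0 0;-1 0 0 0.28 0 0 0;-1 0 0 0.28 0 0 0;-1 0 0 0.28 0 0 0"
}}

```text
clock: 4.87
eef_pos: [0.5083, -0.2849, 0.2216]
tool_rot: [-0.178, 0.984, -0.001, 0.001]
ft_force: [-0.3, 0.3, -3.3]
grip_width: 0.0131
grasp_force: 58.9
```

Emit:
{"name": "step_arm", "arguments": {
  "targets": "-1 0.02 0.08 0 0 0 0.1;-1 0.04 0.16 0 0 0 0.2;-1 0.05 0.24 0 0 0 0.3;-1 0.07 0.32 0 0 0 0.4;-1 0.08 0.4 0 0 0 0.5;-1 0.1 0.48 0 0 0 0.6;-1 0.12 0.56 0 0 0 0.7;-1 0.14 0.64 0 0 0 0.8;-1 0.16 0.72 0 0 0 0.9;-1 0.18 0.8 0 0 0 1"
}}

```text
clock: 5.7
eef_pos: [0.5966, 0.1171, 0.2179]
tool_rot: [-0.543, 0.84, 0.001, -0.003]
ft_force: [0.4, -0.1, -1.2]
grip_width: 0.013
grasp_force: 59.0
```

Emit:
{"name": "step_arm", "arguments": {
  "targets": "-1 0.02 0.08 0 0 0 0;-1 0.03 0.14 0 0 0 0;-1 0.03 0.18 0 0 0 0;-1 0.03 0.18 0 0 0 0;-1 0.03 0.18 0 0 0 0;-1 0.03 0.18 0 0 0 0"
}}

```text
clock: 6.2
eef_pos: [0.6119, 0.2046, 0.2188]
tool_rot: [-0.541, 0.841, 0.0, -0.002]
ft_force: [-0.0, -0.5, -1.1]
grip_width: 0.0132
grasp_force: 59.0
```

```bash
python3 -c "
from h import *
o=bot.get_obs();print(o['clock'],o['joint_pos'],o['eef_pos'],o['tool_rot'],o['grip_width'])
cv2.imwrite('pics/w2.png',bot.camera('wrist')[:,:,::-1])"
```

```text
6.2 [ 3.22954804e-01  5.48911998e-01  4.31642902e-01  1.45807146e+00
 -6.22085631e-04 -8.20859243e-01] [0.61189599 0.20458531 0.21878593] [-5.41235762e-01  8.40867760e-01  2.58370024e-04 -2.27870419e-03] 0.013246376761960393
```

View pics/w2.png

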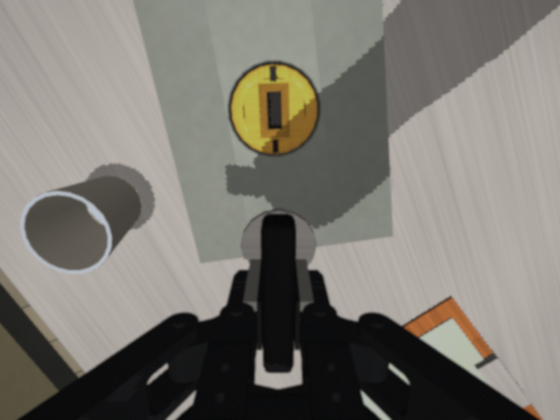

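The slot shows at about (275,110), with index marks at (273,72) and (276,146). The held bar runs from (278,215) to (278,372), straight in the grip, with the collar behind it.

Run:
```python
from h import *
np.set_printoptions(precision=4,suppress=True)
im=cv2.imread('pics/w2.png')[:,:,::-1].copy()
c=blob(brass(im),(222,55,328,162)); el=cv2.fitEllipse(cv2.convexHull(c)); print(el)
q=plane('wrist',el[0],.082); print('disc',q, 'diam',np.ptp(plane('wrist',c.reshape(-1,2),.082),axis=0))
for nm,w,t in(('slot',(262,86,290,134),60),('m1',(266,64,281,82),75),('m2',(268,138,284,154),75)):
    b=blob(dark(im,t),w); s,pr,A=desc(b); Q=plane('wrist',pr,.082); v=Q[1]-Q[0]
    print(nm,s,A,plane('wrist',s,.082)[0],np.linalg.norm(v),np.degrees(np.arctan2(v[1],v[0])))
    if nm=='m1':a=plane('wrist',s,.082)[0]
    if nm=='m2':v=a-plane('wrist',s,.082)[0];print('marks',np.degrees(np.arctan2(v[1],v[0])),(a-v/2))
o=bot.get_obs();t=o['tool_rot'];print('yaw',np.degrees(2*np.arctan2(t[1],t[0])),o['eef_pos'])
zz=o['eef_pos'][2]+.019+.009
B=plane('wrist',[[278,217],[278,370]],zz);v=B[0]-B[1];print('bar',B,np.linalg.norm(v),np.degrees(np.arctan2(v[1],v[0])))
```

```text
((273.57843017578125, 108.383544921875), (86.7079086303711, 89.83085632324219), 4.690662384033203)
disc [[0.5844 0.137  0.082 ]] diam [0.0704 0.0692 0.    ]
slot [273.7417 110.0089] 366.0 [0.5849 0.1382 0.082 ] 0.0266826717380641 67.23556719181366
m1 [273.  73.] 39.0 [0.5737 0.1128 0.082 ] 0.008699170795861782 65.13795356863352
m2 [275.  146.5] 52.0 [0.5962 0.1652 0.082 ] 0.010805438605784645 65.24894385233827
marks -113.18312941574614 [0.585 0.139 0.082]
yaw 245.4776444202331 [0.6122 0.2041 0.2195]
bar [[0.5947 0.1673 0.2475]
 [0.6244 0.2321 0.2475]] 0.07126090100659283 -114.58456502985473
```

Emit:
{"name": "step_arm", "arguments": {
  "targets": "-1 -0.05 -0.123 0 0 0 0.031;-1 -0.05 -0.123 0 0 0 0.031;-1 -0.05 -0.123 -0.04 0 0 0.031;-1 -0.05 -0.123 -0.08 0 0 0.031;-1 -0.05 -0.123 -0.12 0 0 0.031;-1 -0.05 -0.123 -0.12 0 0 0.031;-1 -0.05 -0.123 -0.12 0 0 0.031;-1 -0.05 -0.123 -0.12 0 0 0.031"
}}

```text
clock: 6.92
eef_pos: [0.5885, 0.1431, 0.1624]
tool_rot: [-0.551, 0.835, -0.0, 0.001]
ft_force: [-0.2, -0.3, -0.9]
grip_width: 0.013
grasp_force: 58.9
```

```bash
python3 -c "
from h import *
o=bot.get_obs();t=o['tool_rot'];print(o['clock'],o['eef_pos'],np.degrees(2*np.arctan2(t[1],t[0])),o['ft_force'])
a=bot.camera('scene')[:,:,::-1][210:330,230:390];b=bot.camera('side')[:,:,::-1][190:330,120:300]
a=cv2.resize(a,(560,420),interpolation=2)[:,:400];b=cv2.resize(b,(540,420),interpolation=2)[:,:400]
cv2.imwrite('pics/c3.png',np.hstack([a,b]))"
```

```text
6.9167 [0.58846164 0.14310749 0.16236718] 246.85696033142148 [-0.2409426 -0.2904775 -0.9324516]
```

View pics/c3.png

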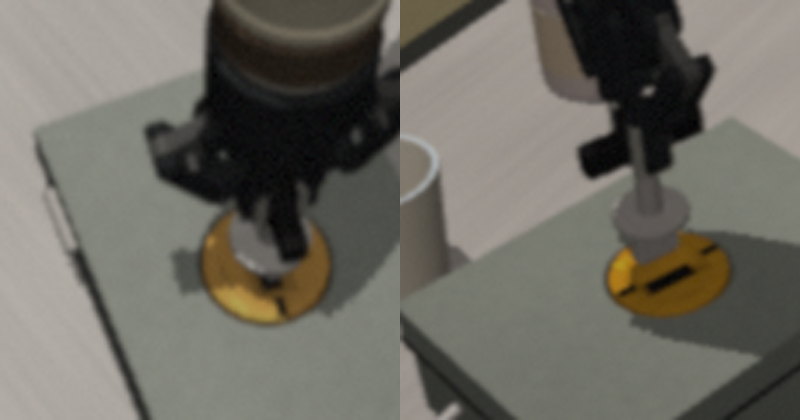

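The key hovers just above the slot. The collar's columns are about crop x 651 in the side half and 269 in the scene half. The side view suggests a few mm of offset, so I'll solve for the key axis from those two columns.

Run:
```python
from h import *
from scipy.optimize import fsolve
np.set_printoptions(precision=4,suppress=True)
def proj(n,p):
    i=bot.camera_info(n);P=np.array(i['pose']);f=210/np.tan(np.radians(i['vertical_fov']/2));c=P[:3,:3].T@(np.array(p)-P[:3,3])
    return np.array([i['cx']+f*c[0]/-c[2],i['cy']-f*c[1]/-c[2]])
for z,us,ud in((.13,230+269/3.5,120+251/3),(.13,230+269/3.5+1,120+251/3),(.13,230+269/3.5,120+251/3+1)):
    s=fsolve(lambda q:[proj('scene',[*q,z])[0]-us,proj('side',[*q,z])[0]-ud],[.586,.14]);print(s)
for p in ([.5870,.1399,.13],[.585,.139,.082]): print(proj('scene',p),proj('side',p), 'crop',(proj('scene',p)-[230,210])*3.5,(proj('side',p)-[120,190])*3+[400,0])
```

```text
[0.5882 0.1434]
[0.5871 0.1449]
[0.5871 0.1421]
[306.1531 273.6094] [205.5025 258.4128] crop [266.5359 222.6331] [656.5074 205.2384]
[305.4405 283.27  ] [209.3168 279.8336] crop [264.0419 256.4451] [667.9504 269.5009]
```

Emit:
{"name": "step_arm", "arguments": {
  "targets": "-1 -0.004 -0.005 0 0 0 0;-1 -0.004 -0.005 -0.015 0 0 0;-1 -0.004 -0.005 -0.03 0 0 0;-1 -0.004 -0.005 -0.04 0 0 0;-1 -0.004 -0.005 -0.05 0 0 0;-1 -0.004 -0.005 -0.05 0 0 0"
}}

```text
clock: 7.52
eef_pos: [0.5848, 0.1413, 0.1343]
tool_rot: [-0.551, 0.834, 0.001, -0.002]
ft_force: [-0.2, 0.3, -1.8]
grip_width: 0.0133
grasp_force: 59.2
```

Emit:
{"name": "step_arm", "arguments": {
  "targets": "-1 0 0 -0.01 0 0 0;-1 0 0 -0.02 0 0 0;-1 0 0 -0.028 0 0 0;-1 0 0 -0.032 0 0 0;-1 0 0 -0.034 0 0 0;-1 0 0 -0.034 0 0 0;-1 0 0 -0.034 0 0 0"
}}

```text
clock: 8.1
eef_pos: [0.5857, 0.1411, 0.1201]
tool_rot: [-0.551, 0.834, -0.0, -0.0]
ft_force: [-4.2, -3.1, 5.3]
grip_width: 0.0126
grasp_force: 60.0
```

Emit:
{"name": "step_arm", "arguments": {
  "targets": "-1 0 0 -0.003 0 0 0;-1 0 0 -0.005 0 0 0;-1 0 0 -0.005 0 0 0;-1 0 0 -0.005 0 0 0"
}}

```text
clock: 8.43
eef_pos: [0.5858, 0.1411, 0.12]
tool_rot: [-0.551, 0.834, -0.0, 0.001]
ft_force: [-8.1, -4.3, 15.9]
grip_width: 0.013
grasp_force: 61.8
```

Emit:
{"name": "step_arm", "arguments": {
  "targets": "-1 -0.002 -0.001 0.003 0 0 0;-1 -0.002 -0.001 0.003 0 0 -0.14;-1 -0.002 -0.002 0.003 0 0 -0.28;-1 -0.002 -0.002 0.003 0 0 -0.42;-1 -0.001 -0.003 0.003 0 0 -0.56;-1 -0.001 -0.003 0.003 0 0 -0.7;-1 -0.001 -0.003 0.003 0 0 -0.85;-1 -0.001 -0.003 0.003 0 0 -1;-1 -0.001 -0.003 0.003 0 0 -1"
}}

```text
clock: 9.18
eef_pos: [0.5865, 0.1406, 0.12]
tool_rot: [-0.188, 0.982, 0.0, 0.002]
ft_force: [-2.6, -0.4, 7.9]
grip_width: 0.0124
grasp_force: 60.5
```

```bash
python3 -c "
from h import *
o=bot.get_obs();t=o['tool_rot'];print(o['clock'],o['eef_pos'],np.degrees(2*np.arctan2(t[1],t[0])),o['ft_force'],o['ft_torque'],o['joint_pos'])
cv2.imwrite('pics/w4.png',bot.camera('wrist')[:,:,::-1])"
```

```text
9.1833 [0.58653155 0.14060419 0.12000738] 201.7248015184054 [-2.6099199  -0.40958054  7.89732732] [-0.32952652  0.52494742 -0.08376096] [ 2.34915219e-01  5.05817769e-01  9.95571177e-02  1.16100369e+00
  7.28075914e-04 -1.44252811e-01]
```

View pics/w4.png

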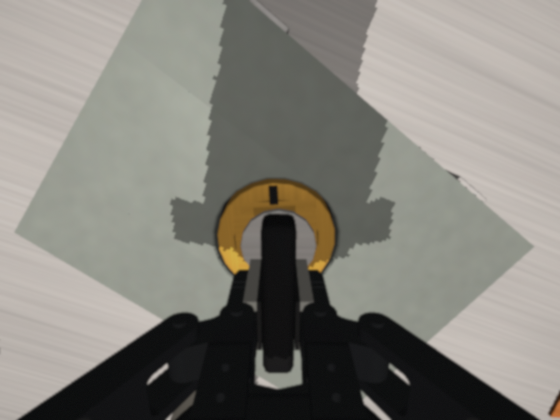

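The disc turned with the key: its mark at (273,195) stays in line with the bar, and the collar sits centred on the disc.

Emit:
{"name": "step_arm", "arguments": {
  "targets": "-1 0 0 0 0 0 -0.14;-1 0 0 0 0 0 -0.28;-1 0 -0.001 0 0 0 -0.42;-1 0 -0.001 0 0 0 -0.56;-1 0 -0.001 0 0 0 -0.7;-1 0 -0.001 0 0 0 -0.8;-1 0 -0.001 0 0 0 -0.8"
}}

```text
clock: 9.82
eef_pos: [0.5872, 0.1396, 0.12]
tool_rot: [0.124, 0.992, 0.001, 0.002]
ft_force: [-0.7, -2.0, 5.9]
grip_width: 0.013
grasp_force: 60.4
```

```bash
python3 -c "
from h import *
o=bot.get_obs();t=o['tool_rot'];print(o['clock'],o['eef_pos'],np.degrees(2*np.arctan2(t[1],t[0])),o['ft_force'],o['ft_torque'])"
```

```text
9.8167 [0.58724785 0.13955918 0.12001444] 165.7680827090585 [-0.68012076 -1.97360744  5.91056066] [-0.55967475  0.16616576  0.01580869]
```

Emit:
{"name": "step_arm", "arguments": {
  "targets": "-1 0 0 0 0 0 -0.08;-1 0 0 0 0 0 -0.16;-1 0 0 0 0 0 -0.24;-1 0 0 0 0 0 -0.24"
}}

```text
clock: 10.15
eef_pos: [0.5866, 0.1386, 0.1201]
tool_rot: [0.217, 0.976, -0.0, 0.002]
ft_force: [-2.1, -4.7, 8.0]
grip_width: 0.0131
grasp_force: 60.6
```

```bash
python3 -c "
from h import *
o=bot.get_obs();t=o['tool_rot'];print(o['clock'],o['eef_pos'],np.degrees(2*np.arctan2(t[1],t[0])),o['ft_force'],o['ft_torque'])
cv2.imwrite('pics/w5.png',bot.camera('wrist')[:,:,::-1])"
```

```text
10.15 [0.5866163  0.13860418 0.12005619] 154.9856384343662 [-2.11138285 -4.65205114  7.99790339] [-1.05627317  0.52275438  0.00196765]
```

View pics/w5.png

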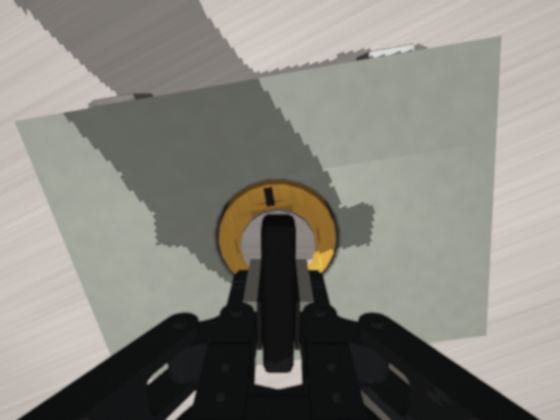

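The mark at (269,197) now lags the bar slightly, which is the play. The lid's long edge runs from (17,122) to (500,38), so I'll compute the latch angle from it.

Run:
```python
from h import *
im=cv2.imread('pics/w5.png')[:,:,::-1].copy()
q=plane('wrist',[[17,122],[500,38],[500,38],[486,334]],.082)
c=np.array([.585,.139]); s,_,A=desc(blob(dark(im,75),(258,184,280,208))); m=plane('wrist',s,.082)[0][:2]
an=lambda v:np.degrees(np.arctan2(v[1],v[0]))%180
print('long',an(q[1]-q[0]),np.linalg.norm(q[1]-q[0]),'short',an(q[3]-q[2]),'mark',s,m,an(m-c),np.linalg.norm(m-c))
```

```text
long 74.20858026801537 0.2484510525877943 short 164.46126544762652 mark [269.08108521 196.48649597] [0.5580707  0.14634709] 164.7394703553487 0.027913557199932153
```

Emit:
{"name": "step_arm", "arguments": {
  "targets": "-1 0 0 0.003 0 0 0.05;-1 0 0 0.003 0 0 0.1;0 0 0 0.003 0 0 0.1;1 0 0 0.003 0 0 0.1;1 0 0 0.003 0 0 0.1;1 0 0 0.003 0 0 0.1;1 0 0 0.003 0 0 0.1;1 0 0 0.003 0 0 0.1;1 0 0 0.003 0 0 0.1"
}}

```text
clock: 10.95
eef_pos: [0.5854, 0.1395, 0.1198]
tool_rot: [0.177, 0.984, 0.0, -0.0]
ft_force: [-0.8, 0.1, 0.5]
grip_width: 0.0854
grasp_force: 0.0
```

Emit:
{"name": "step_arm", "arguments": {
  "targets": "1 0 0 0.03 0 0 0;1 0 0 0.08 0 0 0;1 0 0 0.14 0 0 0;1 0 0 0.2 0 0 0;1 0 0 0.26 0 0 0;1 0 0 0.28 0 0 0;1 0 0 0.28 0 0 0;1 0 0 0.28 0 0 0"
}}

```text
clock: 11.62
eef_pos: [0.5856, 0.1394, 0.2596]
tool_rot: [0.177, 0.984, 0.0, 0.0]
ft_force: [0.1, -0.8, -0.8]
grip_width: 0.0851
grasp_force: 0.0
```

```bash
python3 -c "
from h import *
o=bot.get_obs();print(o['clock'],o['eef_pos'],o['grip_width'])
cv2.imwrite('pics/w6.png',bot.camera('wrist')[:,:,::-1])"
```

```text
11.6167 [0.58556466 0.13944764 0.25959739] 0.08512223466638508
```

View pics/w6.png

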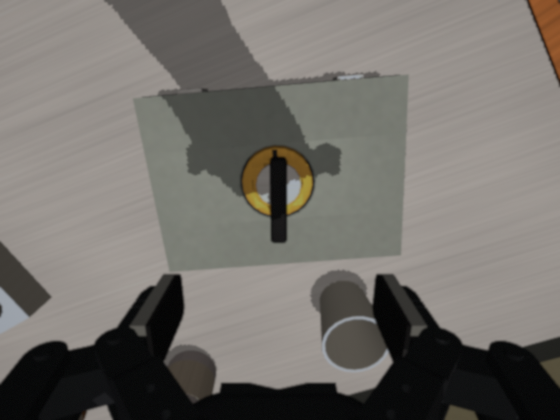

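The key stands upright in the lock: its bar, from (278,158) to (279,242), lies across the box's long side. The gripper is clear.

```bash
python3 -c "
from workcell import bot
print(bot.job_done())"
```

```text
the job is handed in; nothing more can be done
None
```

The job is handed in, with no verdict shown: the T-handled key stands seated in the lock, turned clockwise to about 89° (the stop is at 90°), the gripper is clear, and I kept well away from the round-knobbed key.

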